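# Refit the drip grate at the coffee tasting table

## Robot

A 7-joint arm with a two-finger parallel gripper is mounted at the origin on the work surface. World frame = base frame: x ahead of the robot, y to its left, z up, the work surface at z = 0. Lengths are in m, angles in rad, forces in N, time in s.
With the tool pointing down it reaches from about 0.425 to 0.925 m from the base axis. Payload 6.8 kg.
Tool frame: the origin (TCP) lies midway between the tips of the shut fingers; the grasp point (between the pads) lies 19 mm behind it; x points along the fingers, y is the direction in which the jaws open and shut, and the axes are right-handed (so a half turn about x gives the same grasp; the last joint's range is limited). The gripper opens to 85 mm and grips with 20 to 120 N. Pads are 22 mm wide; open, the fingers measure 114 mm over their backs; the gripper's body (76 mm by 85 mm) begins 54 mm behind the grasp point. The pads swing forward as they close: fully open they stand 13 mm farther back than shut.
Start: joints at [1.14, 0.477, 0.022, 1.555, -0.011, 1.109, -0.083], TCP at [0.214, -0.64, 0.231] pointing down, gripper open.
Joint ranges: [-2.96, 2.96], [-0.34, 2.1], [-1.41, 1.46], [0.24, 2.44], [-1.37, 4.51], [0.17, 1.92], [-2.96, 2.96]. Speed limits (rad/s): [2.39, 2.39, 3.14, 3.14, 3.14, 3.14, 3.14].

## Interface

Orientations are given as a unit quaternion [x, y, z, w].
In Python, from plant import telemetry, get_image, get_calibration, ctrl gives the robot as it stands.
- The arm moves only by the tool send_rows, never from a script. Its argument "series" is a list that holds one entry, the list of rows, each a list of 7 numbers: the finger opening in mm, from 0 to 85.4, then the shift along the tool's x, y, z in units of 25 mm (1.0 is 25 mm), then the turn, a rotation vector about the tool's x, y, z in rad. A call has 1 to 12 rows; each row shifts and turns the commanded pose from where the row before left it, along the tool's axes as they then stand; what a row does not reach is not made up. A row lasts 1/8 s, in which the tool goes at most 62.5 mm and 10.7 degrees, less where a joint would pass 70% of its speed; a pose out of reach is approached as far as the arm can. A call is refused whole if a number of a shift passes 1 or a number of a turn 0.188, either way. A call with a gripper value outside its range is refused whole. The fingers move at their own pace and stop on an object; "grip_force" is the grip in N (left out, the last holds). Time passes only in rows, so rows that do not move let the fingers close. It gives the time, the measured TCP pose, the force and the opening at its end, in the units of the state.
- telemetry.observe(): the state, without advancing time (a new reading comes with each control period).
- get_image(name): name is "scene" or "top"; returns the picture (384x512x3 uint8, red, green, blue); there is no depth.
- get_calibration(name): a dict with "camera_matrix" (3x3 intrinsics, pixels), "D" ([k1, k2, p1, p2, k3] as OpenCV has them; the pictures are not rectified), "T" (4x4, takes a point from camera to world coordinates). Camera axes: x right, y up, looking along -z (the intrinsics and any distortion apply to the point x, -y, -z); pixel columns grow to the right and rows downward; lengths in m; the calibration is good to about 2 mm. A picture is of the moment at which its call begins. get_calibration takes no time and is no camera call.
- ctrl.hand_in(): hands the job in, once; it reports no verdict.
The state is a dict: "time": time; "joint_pos": joint angles; "qvel": joint speeds; "effort": joint torques, N m; "position": TCP position; "tcp_rot": TCP orientation; "force": force on the tool from outside, world axes, zero at the start; "ft_torque": the same for the moment, N m; "opening": opening from 0.0 (shut) to 1.0 (fully open).
Only numpy, scipy, OpenCV 4.12 (cv2) and the standard library are available. Lean on these libraries where they do the work, as an engineer would, in place of code of your own. Each camera call takes 0.05 s, during which the arm holds its last target. There are 200 camera calls.

## Task

Put the slotted metal drip grate back into the black drip tray: carry it by its black handle, tilt it about 15 degrees, push its lowered edge well in under the tray's orange lip, then lower the other edge until the grate lies flat inside the tray, and only then let go. Leave the wooden board with the brass handle and the espresso cup where they are.

Things in the scene. Friction and masses are not known exactly. Their poses are not given: they have to be found in the camera images.
- grate_grip (a point): Centre of the black grip bar of the loose drip grate: bright metal plate with black slots, 130 (x) x 150 (y) x 5 mm, 0.35 kg, flat on the table at the start. Bar along y over the plate's middle, 12 mm thick (x), 14 high, 64 mm clear between its end posts. Point is 50 mm above the plate's underside; z is its upward normal. Either 150 mm edge may go under the lip.
- tray_seat (a point): Fixed black tray; point: middle of its opening (x, y -73..73, -85..85 mm inside 5 mm walls) at the height of the grey side ledges the grate rests on, 16 mm above the table. Orange lip on the -x side, facing the robot, covers x -73..-45, all y; its underside is 22, top 26 mm above the point. Other three rims rise 20 mm above it. z up. Seated, the grate's bar is above the point.
- board_grip (a point): Bystander: centre of the brass grip bar of a loose dark wooden board, 120 (x) x 150 (y) x 14 mm, flat on the table; point is 56 mm above the table. Bar as the grate's (along y, 12 mm thick). Not to be moved.
- cup_mid (a point): Bystander: middle (half-way up) of a loose white espresso cup with a handle, 64 mm across, 55 mm high, standing beyond the work. Not to be moved.
There are look-alikes about, which are no part of the job. What is meant by the part that bears grate_grip is not green or turquoise, and is the larger of those in its own colour.

How it is judged:
By the outcome, as a careful person would: the job done as asked, in the order asked, and still so for the second after the job is handed in, with the robot touching nothing.
It also fails if it takes over 43 s, if anything falls off the work surface, if the arm or the gripper's body presses on something with over 40 N, if the wrist force passes 120 N, or if a joint passes its speed limit or range.

## Working session

There is one attempt and no reset: what is moved stays moved. The work goes in short steps, Python scripts to look and compute and a tool call to move; the robot and the scene stay as the last step left them, time stands still between calls to the robot, and variables do not carry over. Pictures are saved under pics/ and viewed, about 8 in all and at most 12, crops included, and the job is handed in when it is done.

Besides the shell and the picture viewer there is one more tool, called after "Emit:" as name(argument=value, ...), one argument or row to a line, values as JSON. send_rows: Moves the arm, as the interface text tells. Its arguments: {"type":"object","properties":{"series":{"type":"array"},"grip_force":{"type":"number"}},"required":["series"]}

```bash
mkdir -p pics; ls; python3 - <<'E'
from plant import telemetry, get_image, get_calibration
import cv2
print(telemetry.observe())
for n in("scene","top"):
    c=get_calibration(n);print(n,c)
    cv2.imwrite(f"pics/{n}0.png",cv2.resize(get_image(n)[:,:,::-1],None,fx=1.5,fy=1.5,interpolation=cv2.INTER_CUBIC))
E
```

```text
pics
{'time': 0.0, 'joint_pos': array([ 1.13991147,  0.47780466,  0.02232238,  1.55645348, -0.01149945,
        1.10932472, -0.08309912]), 'qvel': array([-4.35135211e-05, -7.18254739e-04,  1.21001306e-03,  1.04780165e-03,
        7.80378219e-05, -4.09123005e-05,  7.76896586e-04]), 'effort': array([ 4.44466541e-04, -5.96439493e+01,  1.60848476e+00, -2.81185770e+01,
        1.25244947e-02,  9.54562915e-03, -1.75245214e-05]), 'position': array([ 0.2139198 , -0.63957004,  0.23032148]), 'tcp_rot': array([-0.69776366, -0.11428092,  0.69806654, -0.11299937]), 'force': array([ 0.24578725, -0.59353777,  0.02797469]), 'ft_torque': array([ 0.02515551, -0.01302472, -0.06475996]), 'opening': 0.9979091505021613}
scene {'camera_matrix': array([[361.45111495,   0.        , 257.69378217],
       [  0.        , 361.45111495, 190.09201528],
       [  0.        ,   0.        ,   1.        ]]), 'D': array([-0.04991188,  0.        ,  0.        ,  0.        ,  0.        ]), 'T': array([[ 0.58324738, -0.65193386,  0.48456655,  1.05344361],
       [ 0.81210929,  0.48073871, -0.33070953, -0.31970965],
       [-0.01734916,  0.58640646,  0.80983114,  0.93516355],
       [ 0.        ,  0.        ,  0.        ,  1.        ]])}
top {'camera_matrix': array([[419.84142137,   0.        , 254.55530659],
       [  0.        , 419.84142137, 185.4497404 ],
       [  0.        ,   0.        ,   1.        ]]), 'D': array([-0.03300623,  0.        ,  0.        ,  0.        ,  0.        ]), 'T': array([[ 0.00595722,  0.99629821, -0.08575773,  0.45267756],
       [-0.9997777 ,  0.00766859,  0.01964025,  0.03380383],
       [ 0.02022519,  0.08562167,  0.99612242,  1.22550946],
       [ 0.        ,  0.        ,  0.        ,  1.        ]])}
```

View pics/scene0.png

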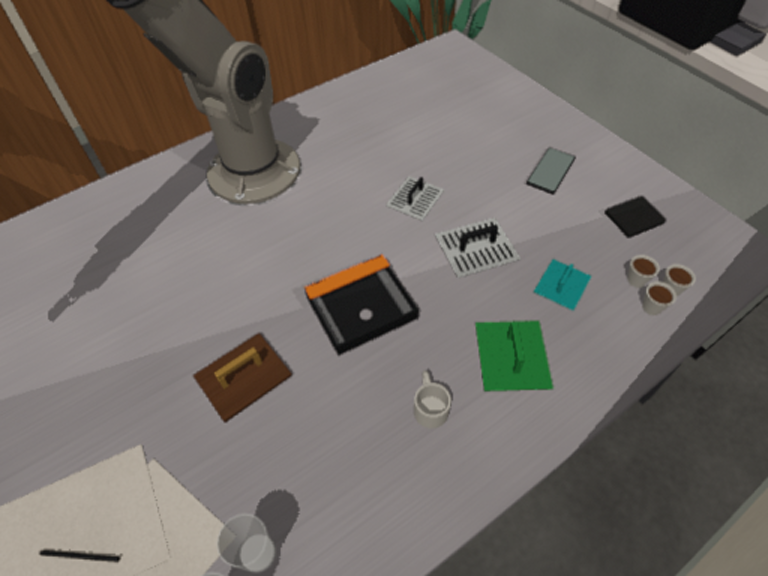

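View pics/top0.png

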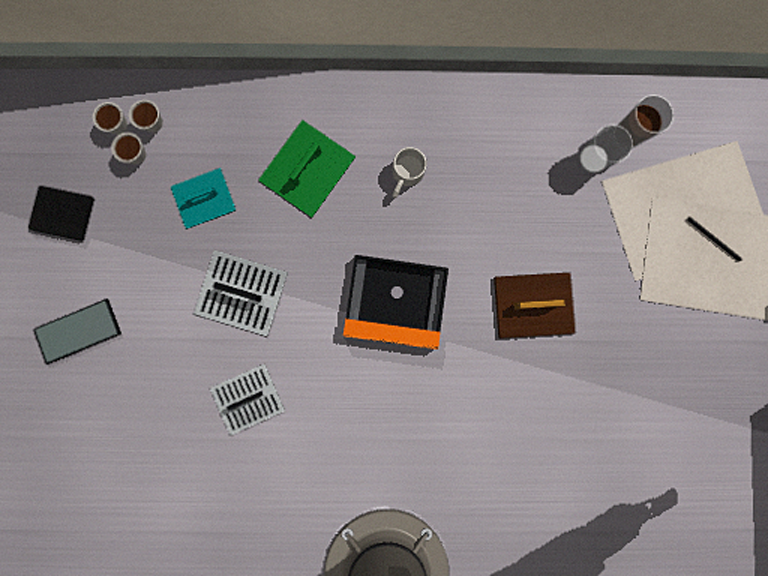

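The scene picture shows the large metal grate at about (478,246) and the tray at (362,303). In the top picture they are at (240,292) and (395,302), with the lip facing the robot. The smaller grate at (247,398) is a look-alike. Next I'll take enlarged crops.

```bash
python3 - <<'E'
from plant import get_image
import cv2,numpy as np
I=get_image("top")[:,:,::-1]
a=I[160:230,122:197];b=I[165:240,220:305]
f=lambda a:cv2.resize(a,(0,0),fx=7,fy=7,interpolation=cv2.INTER_CUBIC)[:,:]
A=f(a);B=f(b)
cv2.imwrite("pics/grate.png",A);cv2.imwrite("pics/tray.png",B)
E
```

```text
(no output)
```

View pics/grate.png

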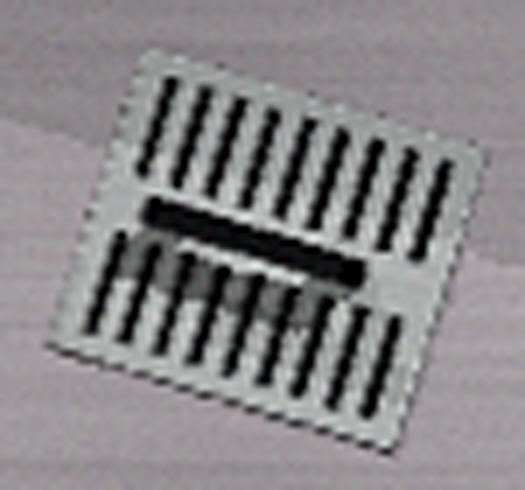

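View pics/tray.png

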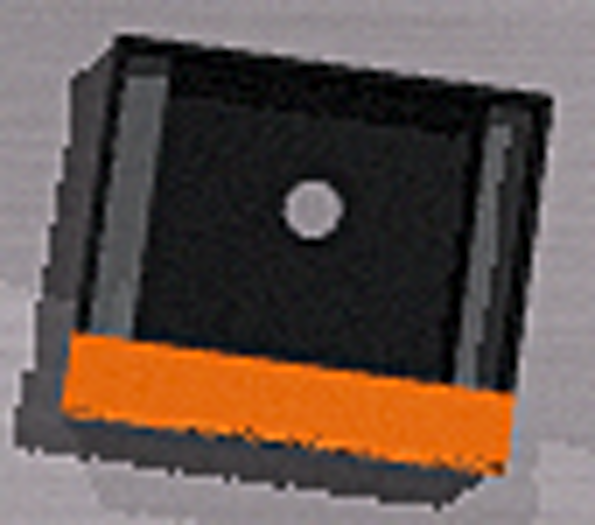

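The grate crop shows the plate corners at (145,50), (487,150), (393,453) and (52,345), with the bar running from (143,212) to (367,275). The tray crop shows the lip at (72,333), (515,395), (505,470) and (62,412), and the far rim corners at (118,37) and (552,97).

```bash
cat > h.py <<'E'
from plant import telemetry,get_image,get_calibration
import cv2,numpy as np
from scipy.spatial.transform import Rotation as R
def px2w(n,p,z):
    c=get_calibration(n);T=c["T"]
    q=cv2.undistortPoints(np.float64(p).reshape(-1,1,2),c["camera_matrix"],c["D"])[:,0]
    d=np.c_[q[:,0],-q[:,1],-np.ones(len(q))]@T[:3,:3].T
    return T[:3,3]+d*((z-T[2,3])/d[:,2:])
def w2px(n,P):
    c=get_calibration(n);T=c["T"];p=(np.atleast_2d(P)-T[:3,3])@T[:3,:3]
    return cv2.projectPoints(p*[1,-1,-1],np.zeros(3),np.zeros(3),c["camera_matrix"],c["D"])[0][:,0]
E
python3 - <<'E'
from h import *
np.set_printoptions(precision=4,suppress=True)
cr=lambda p,o,s:(np.array(p)+.5)/s-.5+o
def rep(name,P,dx,dy):
    print(name,P.mean(0),'sides',np.linalg.norm(P-np.roll(P,-1,0),axis=1))
    e=P[1]-P[0]+P[2]-P[3];print(' yaw of right edge dir (deg,-y axis)',np.degrees(np.arctan2(e[1],e[0]))+90)
g=px2w("top",cr([(145,50),(487,150),(393,453),(52,345)],[122,160],7),.005);rep("grate top",g,0,0)
b=px2w("top",cr([(143,212),(367,275)],[122,160],7),.055);print("bar",b.mean(0),np.linalg.norm(b[1]-b[0]))
gs=px2w("scene",cr([(519,257),(460,276),(437,236),(495,220)],0,1.5),.005);rep("grate scene",gs,0,0)
l=px2w("top",cr([(72,333),(515,395),(505,470),(62,412)],[220,165],7),.042);rep("lip",l,0,0)
f=px2w("top",cr([(118,37),(552,97)],[220,165],7),.036);print("far rim",f,np.linalg.norm(f[1]-f[0]))
fs=px2w("scene",cr([(417,310),(341,351)],0,1.5),.036);print("scene far rim",fs)
q=np.array([f[0],f[1],l[2],l[3]]);q[:,2]=.016;rep("tray",q,0,0)
bd=px2w("top",cr([(519,304),(565,302)],0,1.5),.062);print("board bar",bd);print("cup",px2w("top",cr([(409,161)],0,1.5),.055))
s=telemetry.observe();print(R.from_quat(s["tcp_rot"]).as_matrix(),s["position"])
E
```

```text
grate top [0.5275 0.2842 0.005 ] sides [0.1491 0.1311 0.1484 0.1281]
 yaw of right edge dir (deg,-y axis) -16.45788293257202
bar [0.5265 0.2796 0.055 ] 0.09296456135910783
grate scene [0.5306 0.2858 0.005 ] sides [0.143  0.1217 0.1449 0.1175]
 yaw of right edge dir (deg,-y axis) -15.839910407992633
lip [ 0.4514 -0.0077  0.042 ] sides [0.1799 0.0303 0.1793 0.0319]
 yaw of right edge dir (deg,-y axis) -7.350866109330056
far rim [[ 0.5993  0.0623  0.036 ]
 [ 0.5762 -0.1148  0.036 ]] 0.1786434679382431
scene far rim [[ 0.5998  0.0605  0.036 ]
 [ 0.5883 -0.1113  0.036 ]]
tray [ 0.5119 -0.016   0.016 ] sides [0.1786 0.1526 0.1793 0.1537]
 yaw of right edge dir (deg,-y axis) -7.2727885644693515
board bar [[ 0.5071 -0.2441  0.062 ]
 [ 0.5113 -0.3306  0.062 ]]
cup [[ 0.7778 -0.0391  0.055 ]]
[[-0.0005  0.3172 -0.9484]
 [ 0.0013 -0.9484 -0.3172]
 [-1.     -0.0014  0.0001]] [ 0.2139 -0.6397  0.2306]
```

The two views agree:

| Item | x | y | yaw | Check |
|---|---|---|---|---|
| Grate | 0.528 | 0.283 | −16.4° | measured 149×130 mm, as specified |
| Tray seat | 0.511 | −0.016 | −7.3° | lip side faces the robot |

First I'll travel towards the middle, then turn the tool.

Emit:
send_rows(
  series=[
    [[60,0,-0.7,-1,0,0,0],[60,0,-0.7,-1,0,0,0],[60,0,-0.7,-1,0,0,0],[60,0,-0.7,-1,0,0,0],[60,0,-0.7,-1,0,0,0],[60,0,-0.7,-1,0,0,0],[60,0,-0.7,-1,0,0,0],[60,0,-0.7,-1,0,0,0],[60,0,-0.7,-1,0,0,0],[60,0,-0.7,-1,0,0,0],[60,0,-0.7,-1,0,0,0],[60,0,-0.7,-1,0,0,0]],
  ],
  grip_force=70,
)

```text
time: 1.65
position: [0.4324, -0.3449, 0.2311]
tcp_rot: [-0.698, -0.114, 0.698, -0.114]
force: [0.7, 0.3, -1.1]
opening: 0.703
```

Emit:
send_rows(
  series=[
    [[60,0,-0.7,-1,0,0,0],[60,0,-0.7,-1,0,0,0],[60,0,-0.7,-1,0,0,0],[60,0,-0.7,-1,0,0,0],[60,0,0,0,-0.16,0,0],[60,0,0,0,-0.16,0,0],[60,0,0,0,-0.16,0,0],[60,0,0,0,-0.16,0,0],[60,0,0,0,-0.16,0,0],[60,0,0,0,-0.16,0,0],[60,0,0,0,0,0,0]],
  ],
)

```text
time: 3.02
position: [0.5044, -0.2478, 0.2311]
tcp_rot: [-0.567, -0.423, 0.567, -0.422]
force: [0.2, -0.4, -0.3]
opening: 0.698
```

```bash
cat > go.py <<'E'
from h import *
import sys
# target TCP x y z yaw(deg of tool y) tilt(deg about tool z)
def delta(x,y,z,yaw,tilt):
    s=telemetry.observe();M=R.from_quat(s["tcp_rot"])
    a=np.radians(yaw);c,n=np.cos(a),np.sin(a)
    G=R.from_matrix(np.c_[[0,0,-1],[c,n,0],[n,-c,0]])*R.from_rotvec([0,0,np.radians(tilt)])
    np.set_printoptions(precision=3,suppress=True)
    print("t",s["time"],"pos",s["position"],"F",s["force"],"M",s["ft_torque"],"open",s["opening"]*85.4)
    print("shift units (tool now)",M.inv().apply(np.array([x,y,z])-s["position"])/.025,"turn",(M.inv()*G).as_rotvec())
    print("shift units (world)",(np.array([x,y,z])-s["position"])/.025)
if __name__=="__main__": delta(*map(float,sys.argv[1:]))
E
python3 go.py .528 .283 .181 -16.4 0
```

```text
t 3.025 pos [ 0.504 -0.248  0.231] F [ 0.155 -0.352 -0.328] M [-0.026  0.028  0.011] open 59.600348979997044
shift units (tool now) [  2.01   -5.159 -20.615] turn [-0.003 -0.     0.   ]
shift units (world) [ 0.944 21.231 -2.002]
```

Emit:
send_rows(
  series=[
    [[60,0,-0.25,-1,0,0,0],[60,0,-0.25,-1,0,0,0],[60,0,-0.25,-1,0,0,0],[60,0,-0.25,-1,0,0,0],[60,0,-0.25,-1,0,0,0],[60,0,-0.25,-1,0,0,0],[60,0,-0.25,-1,0,0,0],[60,0,-0.25,-1,0,0,0],[60,0,-0.25,-1,0,0,0],[60,0,-0.25,-1,0,0,0],[60,0,-0.25,-1,0,0,0],[60,0,-0.25,-1,0,0,0]],
  ],
)

```text
time: 4.53
position: [0.5179, 0.0619, 0.2313]
tcp_rot: [-0.567, -0.422, 0.567, -0.422]
force: [0.1, 0.7, 0.1]
opening: 0.706
```

Emit:
send_rows(
  series=[
    [[60,0,-0.25,-1,0,0,0],[60,0,-0.25,-1,0,0,0],[60,0,-0.25,-1,0,0,0],[60,0,-0.25,-1,0,0,0],[60,0,-0.25,-1,0,0,0],[60,0.4,-0.25,-1,0,0,0],[60,0.8,-0.25,-1,0,0,0],[60,0.8,-0.15,-1,0,0,0],[60,0.8,0,-0.6,0,0,0],[60,0.6,0,0,0,0,0],[60,0,0,0,0,0,0]],
  ],
)

```text
time: 5.9
position: [0.5328, 0.2794, 0.1449]
tcp_rot: [-0.566, -0.422, 0.568, -0.423]
force: [-0.5, -0.1, 0.2]
opening: 0.702
```

```bash
python3 go.py .528 .283 .031 -16.4 0; python3 - <<'E'
from h import *
I=get_image("scene")[:,:,::-1][110:230,250:390]
cv2.imwrite("pics/pre.png",cv2.resize(I,None,fx=5,fy=5,interpolation=cv2.INTER_CUBIC))
E
```

```text
t 5.9 pos [0.533 0.279 0.145] F [-0.504 -0.099  0.167] M [-0.007  0.019 -0.005] open 59.95801850892462
shift units (tool now) [ 4.558 -0.217 -0.096] turn [-0.004  0.003  0.002]
shift units (world) [-0.192  0.145 -4.558]
```

View pics/pre.png

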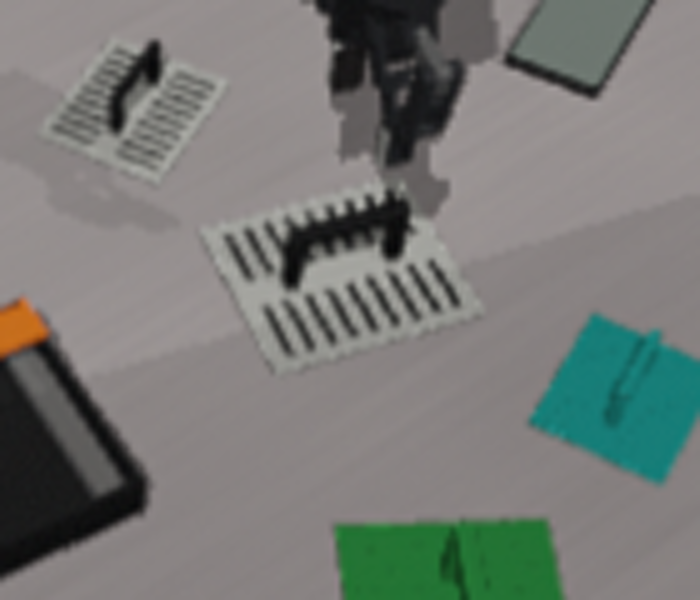

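The picture shows the open gripper above the grate, with the bar clear from (290,240) to (405,208). I'll descend and close.

Emit:
send_rows(
  series=[
    [[60,0.8,-0.2,-0.1,0,0,0],[60,0.8,0,0,0,0,0],[60,0.8,0,0,0,0,0],[60,0.8,0,0,0,0,0],[60,0.8,0,0,0,0,0],[60,0.55,0,0,0,0,0],[60,0,0,0,0,0,0],[0,0,0,0,0,0,0],[0,0,0,0,0,0,0],[0,0,0,0,0,0,0],[0,0,0,0,0,0,0],[0,0,0,0,0,0,0]],
  ],
)

```text
time: 7.45
position: [0.5294, 0.2852, 0.0335]
tcp_rot: [0.567, 0.423, -0.566, 0.423]
force: [-2.5, -0.1, 5.8]
opening: 0.121
```

Emit:
send_rows(
  series=[
    [[0,0,0,0,0,0,0],[0,0,0,0,0,0,0]],
  ],
)

```text
time: 7.7
position: [0.5294, 0.2852, 0.0335]
tcp_rot: [0.567, 0.423, -0.566, 0.423]
force: [-1.1, -0.2, 6.5]
opening: 0.126
```

```bash
python3 go.py .528 .283 .031 -16.4 0
```

```text
t 7.7 pos [0.529 0.285 0.033] F [-1.12  -0.243  6.517] M [-0.045  0.569  0.006] open 10.753027584509594
shift units (tool now) [ 0.099 -0.028  0.099] turn [-0.002 -0.001 -0.   ]
shift units (world) [-0.055 -0.087 -0.099]
```

Gripped: the opening is about 11 mm. I'll lift and check.

Emit:
send_rows(
  series=[
    [[0,-0.3,0,0,0,0,0],[0,-0.6,0,0,0,0,0],[0,-0.8,0,0,0,0,0],[0,-0.8,0,0,0,0,0],[0,-0.8,0,0,0,0,0],[0,-0.8,0,0,0,0,0],[0,-0.5,0,0,0,0,0],[0,0,0,0,0,0,0]],
  ],
)

```text
time: 8.7
position: [0.5299, 0.285, 0.1487]
tcp_rot: [0.567, 0.423, -0.566, 0.423]
force: [0.4, 0.3, -3.8]
opening: 0.124
```

```bash
python3 go.py .529 -.016 .145 -7.3 0; python3 - <<'E'
from h import *
I=get_image("scene")[:,:,::-1][80:230,240:400]
cv2.imwrite("pics/lift.png",cv2.resize(I,None,fx=4,fy=4,interpolation=cv2.INTER_CUBIC))
E
```

```text
t 8.7 pos [0.53  0.285 0.149] F [ 0.403  0.295 -3.831] M [ 0.028 -0.002 -0.01 ] open 10.562598912292986
shift units (tool now) [ 0.137  3.385 11.555] turn [-0.161 -0.001 -0.002]
shift units (world) [ -0.038 -12.04   -0.147]
```

View pics/lift.png

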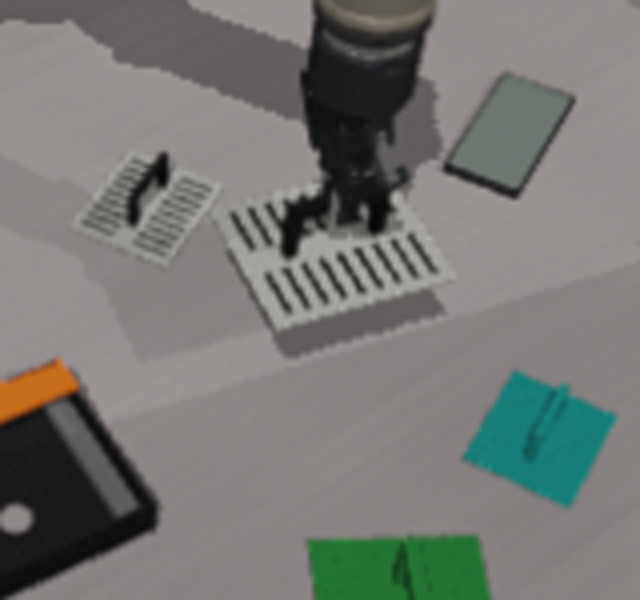

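The picture shows the grate hanging level from its bar, with the posts at (290,230) and (380,215), and Fz = −3.8 N matches its weight. I'll carry it over the tray, then turn and tilt it.

Emit:
send_rows(
  series=[
    [[0,0,0.2,0.6,0,0,0],[0,0,0.3,1,0,0,0],[0,0,0.3,1,0,0,0],[0,0,0.3,1,0,0,0],[0,0,0.3,1,0,0,0],[0,0,0.3,1,0,0,0],[0,0,0.3,1,0,0,0],[0,0,0.3,1,0,0,0],[0,0,0.3,1,0,0,0],[0,0,0.3,1,0,0,0],[0,0,0.3,1,0,0,0],[0,0,0.2,0.95,0,0,0]],
  ],
)

```text
time: 10.25
position: [0.5279, -0.0187, 0.1467]
tcp_rot: [-0.566, -0.423, 0.567, -0.422]
force: [-0.6, 0.1, -3.1]
opening: 0.123
```

Emit:
send_rows(
  series=[
    [[0,0,0,0,-0.08,0,0],[0,0,0,0,-0.08,0,0],[0,0,0,0,0,0,0.13],[0,0,0,0,0,0,0.13],[0,0,0,0,0,0,0],[0,0,0,0,0,0,0]],
  ],
)

```text
time: 11.0
position: [0.5293, -0.017, 0.1477]
tcp_rot: [0.587, 0.394, -0.467, 0.531]
force: [-0.2, -0.4, -2.6]
opening: 0.123
```

```bash
python3 go.py .529 -.0163 .105 -7.3 15; python3 - <<'E'
from h import *
I=get_image("scene")[:,:,::-1][110:260,170:310]
J=get_image("top")[:,:,::-1][140:260,205:320]
a=cv2.resize(I,(400,428),interpolation=cv2.INTER_CUBIC);b=cv2.resize(J,(400,417),interpolation=cv2.INTER_CUBIC)
cv2.imwrite("pics/hov.png",np.hstack([a[:417],b]))
E
```

```text
t 11.0 pos [ 0.529 -0.017  0.148] F [-0.218 -0.433 -2.572] M [ 0.094  0.501 -0.014] open 10.539728157488621
shift units (tool now) [ 1.647 -0.453 -0.025] turn [-0.001  0.001  0.003]
shift units (world) [-0.014  0.026 -1.708]
```

View pics/hov.png

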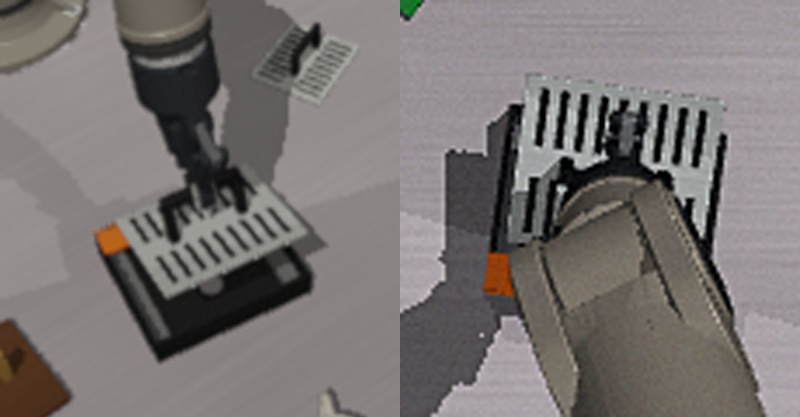

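The left view shows the grate tilted over the tray with its lower edge towards the orange lip. The right (top) view shows its far corners at (527,73) and (723,97). I'll check those corners against the expected grasp geometry.

```bash
python3 - <<'E'
from h import *
np.set_printoptions(precision=4,suppress=True)
s=telemetry.observe();M=R.from_quat(s["tcp_rot"])
# plate top far corners, tool frame: x = 33.5-5 , y=+65, z=-/+75
C=s["position"]+M.apply([[.0285,.065,-.075],[.0285,.065,.075]])
print("pred",C,w2px("top",C))
k=400/115
m=np.array([[127,73],[323,97]])/k+[205,140]-.3;print("seen px",m)
P=np.vstack([px2w("top",m[i:i+1],C[i,2]) for i in (0,1)])
print("seen",P,np.linalg.norm(P[0]-P[1]),"diff tool",M.inv().apply(P-C))
E
```

```text
pred [[ 0.6094  0.0488  0.137 ]
 [ 0.5901 -0.1     0.137 ]] [[240.7685 161.3396]
 [297.5517 169.1488]]
seen px [[241.2125 160.6875]
 [297.5625 167.5875]]
seen [[ 0.6111  0.0476  0.137 ]
 [ 0.5942 -0.1     0.137 ]] 0.14861515363299288 diff tool [[ 0.0005  0.0018  0.0009]
 [ 0.0011  0.004  -0.0005]]
```

The grasp geometry is confirmed to 1–4 mm, with the grate centred along the bar. I'll go down into the tray opening, short of the lip.

Emit:
send_rows(
  series=[
    [[0,0.6,-0.16,0.06,0,0,0],[0,0.6,-0.16,0,0,0,0],[0,0.6,-0.16,0,0,0,0],[0,0.5,-0.14,0,0,0,0],[0,0.4,-0.1,0,0,0,0],[0,0.2,-0.06,0,0,0,0],[0,0,0,0,0,0,0]],
  ],
)

```text
time: 11.98
position: [0.5284, -0.0177, 0.0722]
tcp_rot: [0.587, 0.394, -0.466, 0.532]
force: [0.1, 0.0, -3.0]
opening: 0.124
```

```bash
python3 go.py .4945 -.0142 .071 -7.3 15; python3 - <<'E'
from h import *
I=get_image("scene")[:,:,::-1][130:245,185:295]
cv2.imwrite("pics/in1.png",cv2.resize(I,None,fx=5,fy=5,interpolation=cv2.INTER_CUBIC))
E
```

```text
t 11.975 pos [ 0.528 -0.018  0.072] F [ 0.146  0.007 -2.963] M [ 0.093  0.508 -0.044] open 10.625665737191037
shift units (tool now) [-0.303 -1.331  0.033] turn [-0.     0.     0.002]
shift units (world) [-1.357  0.141 -0.048]
```

View pics/in1.png

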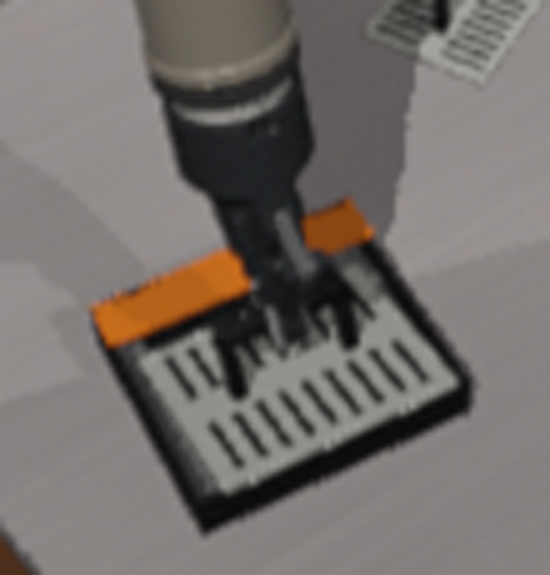

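The grate is tilted in the opening, its low edge just in front of the lip (about (150,350)) and touching nothing. I'll push it under.

Emit:
send_rows(
  series=[
    [[0,-0.09,-0.33,0,0,0,0],[0,-0.09,-0.33,0,0,0,0],[0,-0.08,-0.33,0,0,0,0],[0,0,0,0,0,0,0]],
  ],
)

```text
time: 12.52
position: [0.5021, -0.0146, 0.0724]
tcp_rot: [0.587, 0.394, -0.466, 0.532]
force: [0.7, -0.1, -4.0]
opening: 0.123
```

Emit:
send_rows(
  series=[
    [[0,-0.04,-0.16,0.02,0,0,0],[0,-0.04,-0.16,0.02,0,0,0],[0,0,0,0,0,0,0]],
  ],
)

```text
time: 12.9
position: [0.4944, -0.0146, 0.0722]
tcp_rot: [0.587, 0.394, -0.466, 0.532]
force: [-0.7, -0.4, -3.2]
opening: 0.12
```

```bash
python3 go.py .4945 -.0142 .066 -7.3 15; python3 - <<'E'
from h import *
I=get_image("scene")[:,:,::-1][130:245,185:295]
cv2.imwrite("pics/in2.png",cv2.resize(I,None,fx=5,fy=5,interpolation=cv2.INTER_CUBIC))
E
```

```text
t 12.9 pos [ 0.494 -0.015  0.072] F [-0.69  -0.357 -3.23 ] M [ 0.09   0.502 -0.001] open 10.23747209316716
shift units (tool now) [ 0.239 -0.062 -0.015] turn [-0.001  0.     0.002]
shift units (world) [ 0.004  0.014 -0.246]
```

View pics/in2.png

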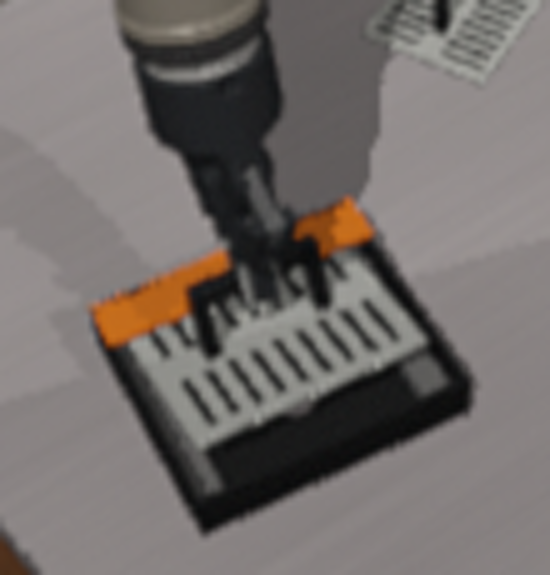

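The low edge is well under the lip, about 25 mm, and still free of contact. I'll lower that edge to the ledge, then rotate down about it.

Emit:
send_rows(
  series=[
    [[0,0.1,-0.03,0,0,0,0],[0,0.1,-0.02,0,0,0,0],[0,0,0,0,0,0,0]],
  ],
)

```text
time: 13.32
position: [0.4947, -0.0144, 0.0668]
tcp_rot: [0.587, 0.394, -0.466, 0.532]
force: [-0.2, -0.1, -3.2]
opening: 0.124
```

Emit:
send_rows(
  series=[
    [[0,0.12,0.05,0,0,0,-0.044],[0,0.12,0.05,0,0,0,-0.044],[0,0.12,0.05,0,0,0,-0.044],[0,0.12,0.05,0,0,0,-0.044],[0,0,0,0,0,0,0]],
  ],
)

```text
time: 13.95
position: [0.503, -0.0155, 0.0562]
tcp_rot: [0.551, 0.444, -0.511, 0.489]
force: [-0.2, 0.4, -3.2]
opening: 0.124
```

```bash
python3 go.py .507 -.0155 .0505 -7.3 0
```

```text
t 13.95 pos [ 0.503 -0.016  0.056] F [-0.185  0.371 -3.224] M [-0.021  0.136 -0.013] open 10.613847615263657
shift units (tool now) [ 0.241  0.139 -0.021] turn [-0.002 -0.001 -0.085]
shift units (world) [ 0.16   0.001 -0.228]
```

Emit:
send_rows(
  series=[
    [[0,0.12,0.06,0,0,0,-0.043],[0,0.12,0.07,0,0,0,-0.043],[0,0,0,0,0,0,0],[0,0.04,0,0,0,0,0],[0,0,0,0,0,0,0]],
  ],
)

```text
time: 14.58
position: [0.5052, -0.0158, 0.0496]
tcp_rot: [-0.53, -0.467, 0.531, -0.467]
force: [-0.5, 0.1, -3.8]
opening: 0.126
```

```bash
python3 go.py .507 -.0155 .0495 -7.3 0; python3 - <<'E'
from h import *
I=get_image("scene")[:,:,::-1][130:245,185:295]
cv2.imwrite("pics/in3.png",cv2.resize(I,None,fx=5,fy=5,interpolation=cv2.INTER_CUBIC))
E
```

```text
t 14.575 pos [ 0.505 -0.016  0.05 ] F [-0.503  0.094 -3.76 ] M [ 0.011  0.025 -0.058] open 10.725006794807957
shift units (tool now) [ 0.003  0.072 -0.021] turn [-0.     0.     0.002]
shift units (world) [ 0.074  0.012 -0.003]
```

View pics/in3.png

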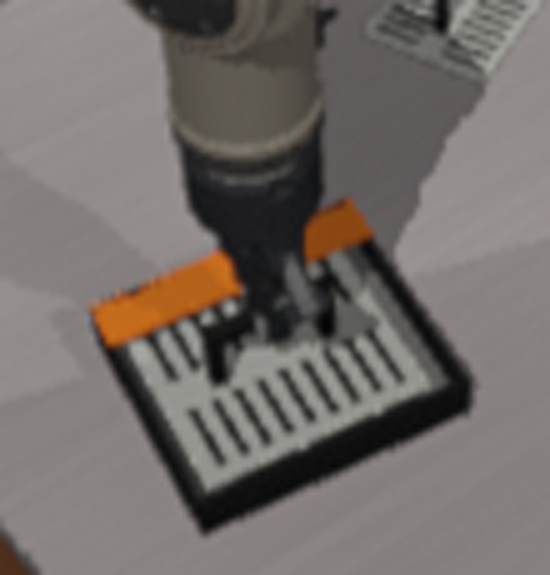

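The grate is flat inside the tray, with its edge still under the lip. Fz = −3.8 N means it is not yet resting on the ledges, so I'll lower it gently until it does.

Emit:
send_rows(
  series=[
    [[0,0.05,0.03,0,0,0,0],[0,0,0,0,0,0,0]],
  ],
)

```text
time: 14.88
position: [0.5053, -0.0159, 0.0494]
tcp_rot: [-0.53, -0.468, 0.532, -0.467]
force: [-8.4, -0.9, 14.6]
opening: 0.125
```

Emit:
send_rows(
  series=[
    [[0,0.05,0.03,0,0,0,0],[0,0,0,0,0,0,0]],
  ],
)

```text
time: 15.12
position: [0.5054, -0.0159, 0.0493]
tcp_rot: [-0.529, -0.468, 0.533, -0.467]
force: [-15.2, -0.6, 31.9]
opening: 0.122
```

It made contact at z = 0.0494, which is the height expected for seated. I'll ease off the pressure and check, then release.

Emit:
send_rows(
  series=[
    [[0,-0.09,-0.06,0,0,0,0],[0,0,0,0,0,0,0]],
  ],
)

```text
time: 15.38
position: [0.5057, -0.0159, 0.0494]
tcp_rot: [-0.531, -0.467, 0.531, -0.467]
force: [-1.3, 0.3, 6.1]
opening: 0.126
```

```bash
python3 go.py .507 -.0155 .0495 -7.3 0
```

```text
t 15.375 pos [ 0.506 -0.016  0.049] F [-1.285  0.331  6.054] M [ 0.168  0.199 -0.048] open 10.744778965229736
shift units (tool now) [-0.002  0.051 -0.023] turn [-0.001  0.     0.001]
shift units (world) [0.054 0.016 0.002]
```

Emit:
send_rows(
  series=[
    [[40,0,0,0,0,0,0],[40,0,0,0,0,0,0],[40,0,0,0,0,0,0],[40,0,0,0,0,0,0],[40,-0.3,0,0,0,0,0],[40,-0.6,0,0,0,0,0],[40,-0.9,0,0,0,0,0],[40,-0.9,0,0,0,0,0],[40,-0.9,0,0,0,0,0],[40,-0.9,0,0,0,0,0],[40,-0.9,0,0,0,0,0],[40,0,0,0,0,0,0]],
  ],
)

```text
time: 16.88
position: [0.5073, -0.0157, 0.1868]
tcp_rot: [0.532, 0.466, -0.53, 0.468]
force: [-0.7, -0.3, 0.3]
opening: 0.467
```

Emit:
send_rows(
  series=[
    [[40,0,0,-1,0,0,0],[40,0,0,-1,0,0,0],[40,0,0,-1,0,0,0],[40,0,0,-1,0,0,0],[40,0,0,-1,0,0,0],[40,0,0,-1,0,0,0],[40,0,0,-1,0,0,0],[40,0,0,-1,0,0,0],[40,0,0,0,0,0,0]],
  ],
)

```text
time: 18.0
position: [0.5307, 0.1847, 0.184]
tcp_rot: [-0.53, -0.469, 0.53, -0.467]
force: [-0.4, -0.4, -0.5]
opening: 0.471
```

```bash
python3 - <<'E'
from h import *
J=get_image("top")[:,:,::-1];I=get_image("scene")[:,:,::-1]
b=cv2.resize(J[90:240,215:400],(493,400),interpolation=cv2.INTER_CUBIC);a=cv2.resize(I[160:245,190:290],(300,255),interpolation=cv2.INTER_CUBIC)
a=cv2.copyMakeBorder(a,0,145,0,0,cv2.BORDER_CONSTANT)
cv2.imwrite("pics/fin.png",np.hstack([a,b]));print(telemetry.observe()["force"])
E
```

```text
[ 0.02745282 -0.16677598  0.2225774 ]
```

View pics/fin.png

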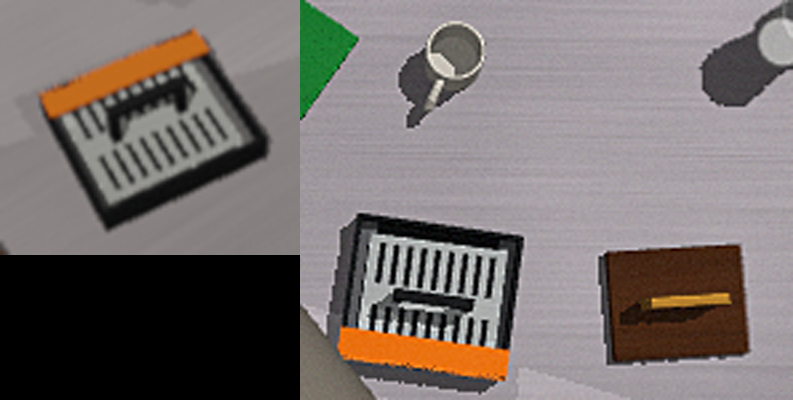

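Both views show the grate flat in the tray, its near edge covered by the lip and its far edge inside the rim. The board and cup have not moved, and the arm is clear. I'll hand it in.

```bash
python3 - <<'E'
from plant import ctrl
print(ctrl.hand_in())
E
```

```text
the job is handed in; nothing more can be done
None
```

The drip grate is back in the tray, lying flat with its robot-side edge under the orange lip. I handed the job in at about 18 s of the 43 s allowed; it reports no verdict.

- **What I did:** I carried the grate by its black bar and tilted it 15°. I pushed the lowered edge about 25 mm under the lip without contact, then rotated it flat about that edge. I let go only once it was resting on the ledges.
- **Seating check:** contact came at a tool height of 49.4 mm, against 49.5 mm expected for a flat seat. The highest wrist force I read was about 35 N, while pressing it home; I eased that off to about 6 N before releasing.
- **Last pictures:** the grate is flat inside the rims, with its near edge still under the lip. The board and cup look unmoved, and the gripper is clear with about zero force.
- **Small disagreements:** the camera put the held grate's far edge 2–4 mm further forward than I had calculated, and turned by just under 1°. Both were within the tray's clearance. I judged the final flatness from the contact height and the pictures and took no separate level measurement.

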